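Run the capsule dispenser's feed lever at its third click

TASK

Pull the blue catch drawer of the capsule dispenser all the way out to its stop and leave it out. Then press the orange-padded, spring-return feed lever of the grey feed control down past its first and second clicks to the third (green mark), and keep it held down there: the job finishes while the robot is still pressing the lever at the third click. Never let it go on to the fourth click (red mark), and do not knock over or push about the jars and cartons.

Things in the scene. Friction and masses are not known exactly. Their poses are not given: they have to be found in the camera images.
- dispenser: White capsule dispenser, fixed to the table: housing 220 (x) x 240 (y) x 100 mm high, with a clear hopper (blue lid, top at 209 mm) on the far part of its roof; the 50 mm of roof nearest the drawer front are free apart from two 4 mm lamps. Origin: centre of its underside. Its -x axis is the way the drawer comes out; it may be turned some 14 degrees either way.
- catch_drawer (a joint): How far the blue-fronted steel catch drawer in the dispenser's front is pulled out (m): 0 shut, 0.12 at its stop; it starts 0 to 0.03 out. It slides along the dispenser's -x with about 1.5 N of friction, and stays where it is left.
- drawer_handle (a point): Middle of the drawer's handle: a level steel bar 12 mm thick and 110 mm long, parallel to the dispenser's y axis, 67 mm above the table. Behind it is a 42 mm clear gap to the drawer front, and it is open above (housing top is at 100 mm). It moves with the drawer.
- feed_control: Grey feed control, fixed to the table left or right of the dispenser: foot 170 (x) x 100 (y) x 20 mm, two upright cheeks to 145 mm that carry the lever's hinge, and on its +y side a black dial plate (top at 153 mm) with marks: grey rest, white first and second click, green third, red fourth. Origin: centre of its underside. Its -x axis is the way the lever points; it may be turned some 14 degrees either way.
- feed_lever (a joint): Angle of the feed lever (rad), growing as its free end is pressed down: 0 at rest (lever points 0.35 rad above level), clicks (detents) at 0.2, 0.4, 0.6 and 0.8, end stop at 0.86. A spring always returns it to 0 when let go: the clicks do not keep it. Pressing at the pad takes 1 to 7 N: about 3 N to start and 5 N at the third click, the force grows on leaving a click and eases on falling into the next one.
- lever_pad (a point): Centre of the upper face of the orange pad (46 x 46 mm, 14 mm thick) on the lever's free end, 110 mm from the hinge axis along the lever and 8 mm above the lever's centre line. It moves on an arc: 165 mm above the table at rest, about 144, 122, 100 and 79 mm at the four clicks.
- lever_hinge (a point): Point on the lever's level hinge axis (parallel to the feed control's y), 120 mm above the table, 30 mm towards +x of the feed control's origin.
- label_printer: Black label printer 130 x 120 x 90 mm, fixed to the table on the other side of the dispenser; not needed. Origin: centre of its underside.
- jar_white: White jar with blue cap, 54 mm across, 75 mm high, bystander. Origin: centre of its underside.
- jar_amber: Amber jar with white cap, 50 mm across, 85 mm high, bystander. Origin: centre of its underside.
- jar_green: Green jar with black cap, 50 mm across, 80 mm high, bystander. Origin: centre of its underside.
- carton_red: White carton with red stripe, 50 x 90 x 60 mm high, bystander. Origin: centre of its underside.
- carton_violet: White carton with violet stripe, 60 x 110 x 50 mm high, bystander. Origin: centre of its underside.
Not all that is in view belongs to the job. What is shaped like the feed_control but purple or yellow is not meant.

How it is judged:
By the outcome, as a careful person would: the job done as asked, in the order asked, and still so for the second after the job is handed in, while the arm keeps its last pose, push and grip.
It also fails if it takes over 43 s, if anything falls off the work surface, if the arm or the gripper's body presses on something with over 40 N, if the wrist force passes 120 N, or if a joint passes its speed limit or range.

ROBOT

A 7-joint arm with a two-finger parallel gripper is mounted at the origin on the work surface. World frame = base frame: x ahead of the robot, y to its left, z up, the work surface at z = 0. Lengths are in m, angles in rad, forces in N, time in s.
With the tool pointing down it reaches from about 0.4 to 0.85 m from the base axis. Payload 10.4 kg.
Tool frame: the origin (TCP) lies between the finger pads; the fingertips stand ahead of it and the grasp point (between the pads) lies 5 mm behind it (manip.tip_extent is the z of the fingertips in the tool frame, in m); z points along the fingers, y is the line along which they close (so a half turn about z gives the same grasp; the last joint's range is limited). The gripper opens to 85 mm and grips with 20 to 120 N. Pads are 22 mm wide; open, the fingers measure 114 mm over their backs; the gripper's body (76 mm by 85 mm) begins 54 mm behind the grasp point. The pads swing forward as they close: fully open they stand 13 mm farther back than shut.
Start: joints at [1.307, 0.332, -0.065, 1.46, 0.022, 1.35, -0.088], TCP at [0.149, -0.607, 0.245] pointing down, gripper open.
Joint ranges: [-2.6, 2.6], [-0.5, 2.12], [-1.47, 1.34], [0.16, 2.42], [-1.27, 4.41], [0.06, 2.06], [-2.6, 2.6]. Speed limits (rad/s): [2.22, 2.22, 2.79, 2.79, 3.14, 3.14, 3.14].

INTERFACE

Orientations are given as a unit quaternion [x, y, z, w].
In Python, from workcell import status, viewer, manip gives the robot as it stands.
- The arm moves only by the tool play_rows, never from a script. Its argument "plan" is one flat list of numbers, 7 for each row, row after row: the turn, a rotation vector about the tool's x, y, z in degrees, then the shift along the tool's x, y, z in m, then the opening, from 0 (shut) to 1 (fully open). In form: [ax, ay, az, dx, dy, dz, grip, ax, ay, az, dx, dy, dz, grip, ...]. A call has 1 to 20 rows; each row is the pose to reach, as a shift and turn from the pose commanded when the call began, along the tool's axes at that moment; what a row does not reach only later rows make up. A row lasts 1/8 s, in which the tool goes at most 62.5 mm and 10.7 degrees, less where a joint would pass 70% of its speed; a pose out of reach is approached as far as the arm can. A call with a gripper value outside its range is refused whole. The fingers move at their own pace and stop on an object; "squeeze" is the grip in N (left out, the last holds). Time passes only in rows, so rows that repeat a pose let the fingers close. It gives the time, the measured TCP pose, the force, the opening and the grip force at its end, in the units of the state.
- status.get_obs(): the state, without advancing time (a new reading comes with each control period).
- viewer.camera(name): name is "scene" or "side" or "wrist"; returns the picture (420x560x3 uint8, red, green, blue); there is no depth.
- viewer.camera_model(name): a dict with "fx", "fy", "cx", "cy" (pixels), "R" (3x3) and "t" (3): a world point X has camera coordinates R X + t. Camera axes: x right, y down, z forward; pixel columns grow to the right and rows downward; lengths in m; the calibration is good to about 2 mm. The wrist camera is an equidistant fisheye: a pixel r from the principal point sees the ray r / f radians off the axis. A picture is of the moment at which its call begins: read the wrist's pose just before it. camera_model takes no time and is no camera call; for the wrist camera it gives the pose at the moment of the call.
- manip.hand_in(): hands the job in; it is judged then, once.
The state is a dict: "clock": time; "joint_pos": joint angles; "joint_velocities": joint speeds; "tau": joint torques, N m; "position": TCP position; "ee_rot": TCP orientation; "ft_force": force on the tool from outside, world axes, zero at the start; "torque": the same for the moment, N m; "grip_width": opening from 0.0 (shut) to 1.0 (fully open); "grasp_force": force on a finger pad.
Only numpy, scipy, OpenCV 4.12 (cv2) and the standard library are available. Lean on these libraries where they do the work, as an engineer would, in place of code of your own. Each camera call takes 0.05 s, during which the arm holds its last target. There are 200 camera calls.

## Working session

There is one attempt and no reset: what is moved stays moved. The work goes in short steps, Python scripts to look and compute and a tool call to move; the robot and the scene stay as the last step left them, time stands still between calls to the robot, and variables do not carry over. Pictures are saved under pics/ and viewed, at most 10 in all, crops included, and the job is handed in when it is done.

Besides the shell and the picture viewer there is one more tool, called after "Emit:" by a JSON object that holds its "fn" and its "kwargs". play_rows: Moves the arm, as the interface text tells. Its arguments: {"type":"object","properties":{"plan":{"type":"array","items":{"type":"number"}},"squeeze":{"type":"number"}},"required":["plan"]}

```bash
mkdir -p pics
python3 - <<'E'
from workcell import status, viewer, manip
import cv2,numpy as np
o=status.get_obs();print(o['clock'],o['position'],o['ee_rot'],o['ft_force'],manip.tip_extent)
for n in("scene","side"):
    cv2.imwrite(f"pics/{n}0.png",viewer.camera(n)[:,:,::-1]);m=viewer.camera_model(n)
    print(n,m['fx'],m['cx'],m['cy'],np.round(-np.array(m['R']).T@m['t'],3),np.round(m['R'],3).tolist())
E
```

```text
0.0 [ 0.14896373 -0.60661776  0.24452855] [ 9.92758105e-01  1.20128445e-01 -1.15495068e-04 -6.98207142e-04] [ 0.01280738 -0.4377879  -1.11632415] 0.014
scene 463.1334212113357 277.2611340347346 206.65012494475087 [1.651 0.569 1.193] [[-0.461, 0.887, -0.014], [0.555, 0.276, -0.785], [-0.692, -0.369, -0.62]]
side 488.6726025734111 277.6966060317476 209.61194373509488 [-0.087  1.169  0.95 ] [[-0.918, -0.396, -0.02], [-0.191, 0.486, -0.853], [0.348, -0.779, -0.522]]
```

View pics/scene0.png

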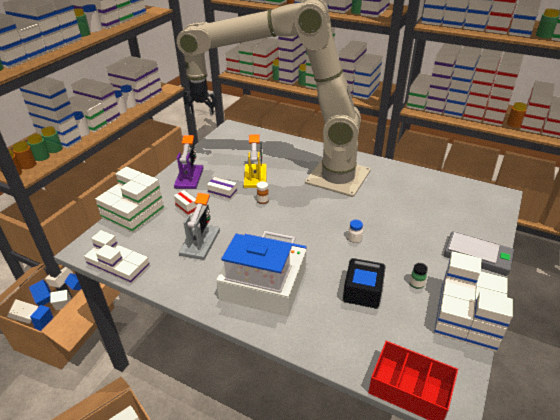

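View pics/side0.png

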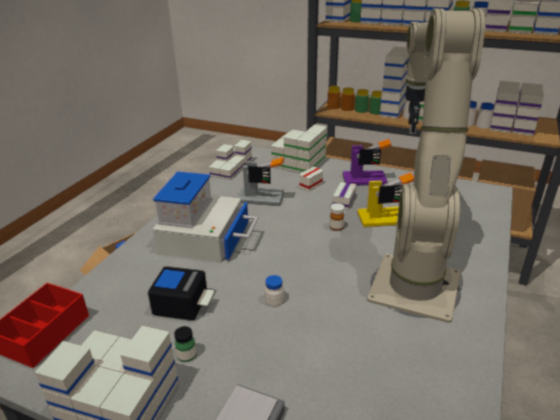

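The scene view shows three levers: grey at (200,225), purple at (188,165) and yellow at (255,160). The grey one, right of the dispenser at (262,265), fits the description. In the side view it is at (265,180), with the drawer handle near (245,230). I'll confirm with an enlarged crop.

Run:
```python
import cv2
a=cv2.imread('pics/scene0.png')[185:310,170:320]; b=cv2.imread('pics/side0.png')[145:265,145:325]
cv2.imwrite('pics/c1.png',cv2.resize(a,None,fx=4.8,fy=4.8,interpolation=cv2.INTER_CUBIC))
cv2.imwrite('pics/c2.png',cv2.resize(b,None,fx=4.4,fy=4.4,interpolation=cv2.INTER_CUBIC))
```

```text
(no output)
```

View pics/c1.png

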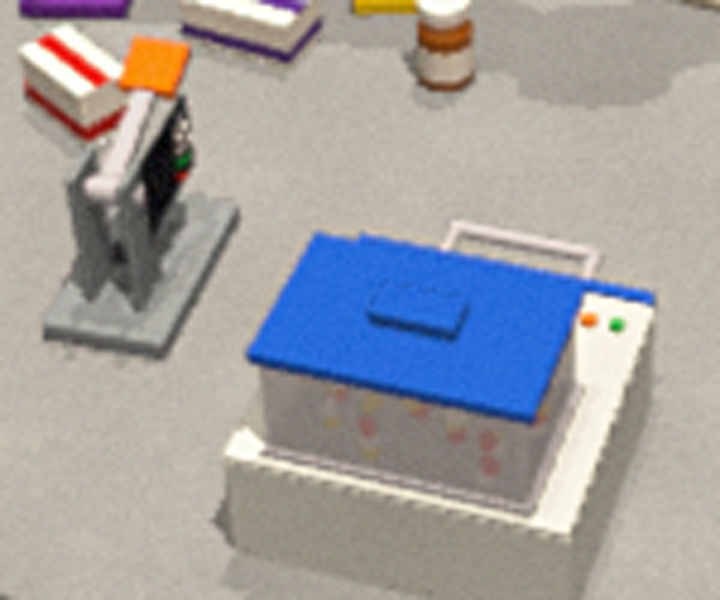

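View pics/c2.png

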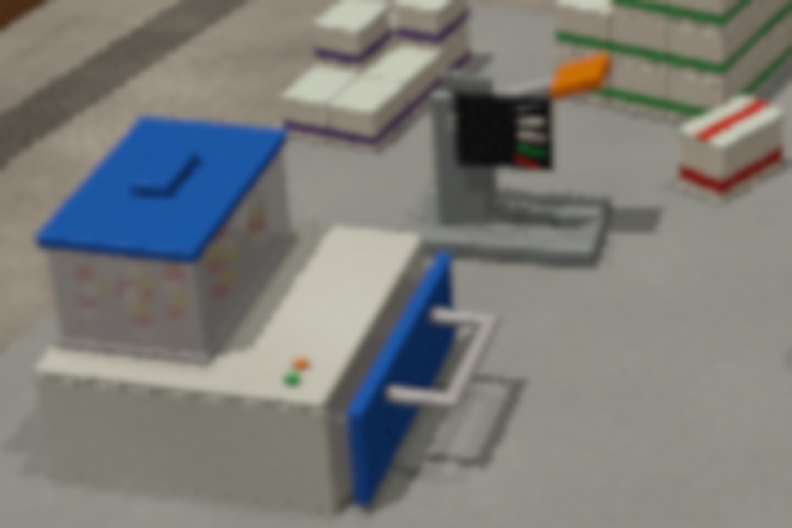

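The crops confirm the grey unit, with its orange pad at c1 (157,66) and c2 (582,74). The drawer handle bar runs from (455,228) to (597,254) in c1, and from (492,322) to (452,398) in c2.

```bash
cat > h.py <<'E'
from workcell import status, viewer, manip
import numpy as np
from scipy.spatial.transform import Rotation as Ro
def ray(n,u,v):
    m=viewer.camera_model(n);R=np.array(m['R']);t=np.array(m['t'])
    return -R.T@t, R.T@np.array([(u-m['cx'])/m['fx'],(v-m['cy'])/m['fy'],1])
def atz(n,u,v,z):
    c,d=ray(n,u,v);return c+d*(z-c[2])/d[2]
def tri(a,b):
    A=0;B=0
    for c,d in(a,b):
        d=d/np.linalg.norm(d);P=np.eye(3)-np.outer(d,d);A=A+P;B=B+P@c
    return np.linalg.solve(A,B)
S=lambda u,v:(170+u/4.8,185+v/4.8)
D=lambda u,v:(145+u/4.4,145+v/4.4)
def local(p): # world point -> shift in current tool axes
    o=status.get_obs();return Ro.from_quat(o['ee_rot']).inv().apply(np.array(p)-o['position'])
E
python3 - <<'E'
from h import *
np.set_printoptions(precision=4,suppress=True)
for n,s,d in(('pad',(157,66),(582,74)),('hA',(455,228),(492,322)),('hB',(597,254),(452,398)),('lampO',(589,320),(302,363)),('roofcorner',(655,305),(325,400))):
    print(n,tri(ray('scene',*S(*s)),ray('side',*D(*d))))
for p in[(48,328),(158,348),(238,208)]:print('foot scene',atz('scene',*S(*p),.02))
for p in[(595,258),(610,200)]:print('foot side',atz('side',*D(*p),.02))
for p in[(240,435),(570,530),(655,302)]:print('roof scene',atz('scene',*S(*p),.1))
for p in[(38,372),(325,400),(425,237)]:print('roof side',atz('side',*D(*p),.1))
for p in[(455,228),(597,254)]:print('h sc',atz('scene',*S(*p),.067))
for p in[(492,322),(452,398)]:print('h sd',atz('side',*D(*p),.067))
print('pad', atz('scene',*S(157,66),.165),atz('side',*D(582,74),.165))
for n,p in(('amber',(445,85)),('carton red c',(85,130))):print(n,atz('scene',*S(*p),0))
E
```

```text
pad [ 0.5749 -0.3176  0.1592]
hA [ 0.5465 -0.0743  0.065 ]
hB [0.5267 0.0361 0.0685]
lampO [0.6243 0.0768 0.1007]
roofcorner [0.5872 0.1107 0.099 ]
foot scene [ 0.7412 -0.3208  0.02  ]
foot scene [ 0.7216 -0.2337  0.02  ]
foot scene [ 0.5598 -0.2675  0.02  ]
foot side [ 0.541  -0.2617  0.02  ]
foot side [ 0.568  -0.3588  0.02  ]
roof scene [ 0.8288 -0.0824  0.1   ]
roof scene [0.8034 0.1512 0.1   ]
roof scene [0.5873 0.1118 0.1   ]
roof side [0.7962 0.154  0.1   ]
roof side [0.5867 0.1088 0.1   ]
roof side [ 0.6245 -0.1195  0.1   ]
h sc [ 0.549  -0.0725  0.067 ]
h sc [0.5271 0.0373 0.067 ]
h sd [ 0.5452 -0.0724  0.067 ]
h sd [0.528  0.0312 0.067 ]
pad [ 0.5828 -0.3106  0.165 ] [ 0.5706 -0.3101  0.165 ]
amber [ 0.3216 -0.2091  0.    ]
carton red c [ 0.5141 -0.4552  0.    ]
```

Run:
```python
from h import *
print(local((.537,-.019,.20)))
```

```text
[ 0.51700084 -0.47810359  0.04517006]
```

Emit:
{"fn": "play_rows", "kwargs": {"plan": [0,0,-10,0.04,-0.037,0,0.4,0,0,-20,0.09,-0.083,0,0.4,0,0,-30,0.14,-0.13,0,0.4,0,0,-40,0.19,-0.176,0,0.4,0,0,-50,0.24,-0.222,0,0.4,0,0,-60,0.29,-0.268,0,0.4,0,0,-70,0.34,-0.314,0,0.4,0,0,-78,0.39,-0.36,0,0.4,0,0,-84,0.44,-0.407,0,0.4,0,0,-86.5,0.48,-0.444,0.02,0.4,0,0,-86.5,0.505,-0.467,0.035,0.4,0,0,-86.5,0.517,-0.478,0.045,0.4,0,0,-86.5,0.517,-0.478,0.045,0.4,0,0,-86.5,0.517,-0.478,0.045,0.4]}}

```text
clock: 1.85
position: [0.5369, -0.0204, 0.2003]
ee_rot: [0.641, 0.767, -0.0, -0.0]
ft_force: [-0.7, 0.0, -0.2]
grip_width: 0.402
grasp_force: 0.0
```

Run:
```python
from h import *
import cv2
o=status.get_obs();print(o['clock'],o['position'],Ro.from_quat(o['ee_rot']).as_matrix().round(3),o['grip_width'],o['ft_force'])
print(local((.537,-.019,.062)))
a=viewer.camera("wrist");cv2.imwrite('pics/w1.png',cv2.resize(a[:,:,::-1],(784,588),interpolation=cv2.INTER_CUBIC))
m=viewer.camera_model("wrist");R=np.array(m['R']);t=np.array(m['t'])
for X in[(.5465,-.0743,.067),(.527,.0361,.067),(.537,-.019,.067),(.575,-.312,.165)]:
    c=R@np.array(X)+t;th=np.arctan2(np.hypot(c[0],c[1]),c[2]);ph=np.arctan2(c[1],c[0])
    print(np.round([1.4*(m['cx']+m['fx']*th*np.cos(ph)),1.4*(m['cy']+m['fx']*th*np.sin(ph))],0))
```

```text
1.85 [ 0.53689053 -0.02035865  0.20027862] [[-0.178  0.984 -0.   ]
 [ 0.984  0.178 -0.   ]
 [-0.    -0.001 -1.   ]] 0.40184864930053205 [-0.65613587  0.00942449 -0.23809494]
[0.00136116 0.00042333 0.138278  ]
[396. 371.]
[397. 195.]
[397. 288.]
[378. 678.]
```

View pics/w1.png

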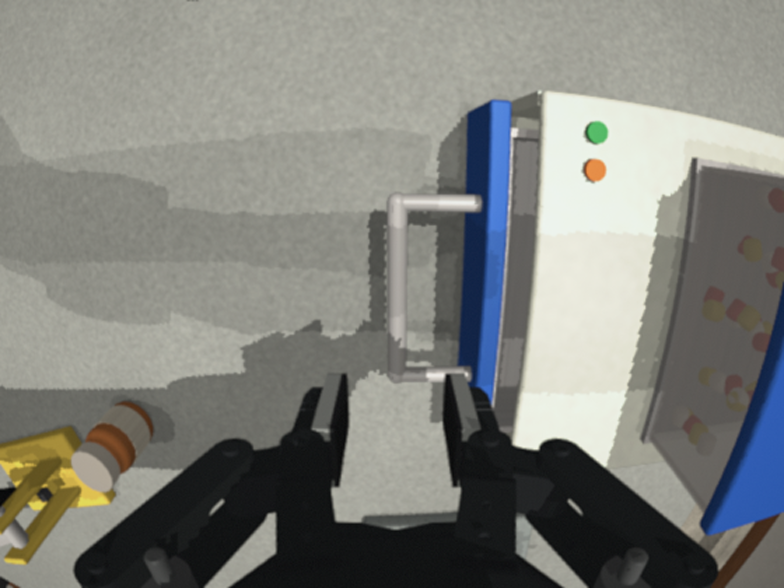

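The wrist view shows the bar vertical at column 397, rows 195–378, which matches the prediction. The drawer is slightly open. Next I'll descend and grip.

Emit:
{"fn": "play_rows", "kwargs": {"plan": [0,0,0,0,0,0.04,0.4,0,0,0,0,0,0.08,0.4,0,0,0,0,0,0.11,0.4,0,0,0,0.001,0,0.13,0.4,0,0,0,0.001,0,0.138,0.4,0,0,0,0.001,0,0.138,0.4,0,0,0,0.001,0,0.138,0.1,0,0,0,0.001,0,0.138,0,0,0,0,0.001,0,0.138,0,0,0,0,0.001,0,0.138,0], "squeeze": 40}}

```text
clock: 3.15
position: [0.5377, -0.0186, 0.0634]
ee_rot: [0.641, 0.768, 0.0, 0.001]
ft_force: [-1.0, -0.0, 6.6]
grip_width: 0.123
grasp_force: 39.2
```

Gripped. Now I'll pull along tool -y.

Emit:
{"fn": "play_rows", "kwargs": {"plan": [0,0,0,0,-0.01,0,0,0,0,0,0,-0.025,0,0,0,0,0,0,-0.04,0,0,0,0,0,0,-0.055,0,0,0,0,0,0,-0.07,0,0,0,0,0,0,-0.08,0,0,0,0,0,0,-0.085,0,0,0,0,0,0,-0.085,0,0]}}

```text
clock: 4.15
position: [0.4533, -0.0337, 0.0633]
ee_rot: [0.641, 0.768, 0.0, 0.001]
ft_force: [-1.0, 1.0, 12.0]
grip_width: 0.119
grasp_force: 40.5
```

Emit:
{"fn": "play_rows", "kwargs": {"plan": [0,0,0,0,-0.005,0,0,0,0,0,0,-0.01,0,0,0,0,0,0,-0.014,0,0,0,0,0,0,-0.018,0,0,0,0,0,0,-0.018,0,0]}}

```text
clock: 4.78
position: [0.4359, -0.0368, 0.0633]
ee_rot: [0.641, 0.768, 0.0, 0.001]
ft_force: [-1.4, 2.1, 12.0]
grip_width: 0.124
grasp_force: 40.5
```

Emit:
{"fn": "play_rows", "kwargs": {"plan": [0,0,0,0,-0.003,0,0,0,0,0,0,-0.006,0,0,0,0,0,0,-0.009,0,0,0,0,0,0,-0.012,0,0,0,0,0,0,-0.012,0,0]}}

```text
clock: 5.4
position: [0.4337, -0.0371, 0.0642]
ee_rot: [0.64, 0.768, 0.009, 0.008]
ft_force: [58.9, 6.4, -55.5]
grip_width: 0.126
grasp_force: 39.0
```

Force is up at the stop. I'll ease the pull, open, and rise.

Emit:
{"fn": "play_rows", "kwargs": {"plan": [0,0,0,0,0.005,0,0,0,0,0,0,0.009,0,0,0,0,0,0,0.009,0,0.4,0,0,0,0,0.009,0,0.4,0,0,0,0,0.009,0,0.4,0,0,0,0,0.009,-0.03,0.4,0,0,0,0,0.009,-0.08,0.4,0,0,0,0,0.009,-0.13,0,0,0,0,0,0.009,-0.17,0,0,0,0,0,0.009,-0.18,0,0,0,0,0,0.009,-0.18,0]}}

```text
clock: 6.78
position: [0.4326, -0.0376, 0.2421]
ee_rot: [0.641, 0.768, -0.0, 0.0]
ft_force: [0.2, 0.7, -0.5]
grip_width: 0.001
grasp_force: 0.0
```

Run:
```python
from h import *
import cv2
o=status.get_obs();print(o['clock'],o['position'],o['ft_force'],o['grip_width'],Ro.from_quat(o['ee_rot']).as_matrix().round(3))
print(local((.575,-.312,.21)))
a=viewer.camera("wrist")[:,:,::-1];b=viewer.camera("side")[:,:,::-1][130:280,130:330]
cv2.imwrite('pics/m1.png',np.vstack([cv2.resize(b,(400,300)),cv2.resize(a,(400,300))]))
```

```text
6.775 [ 0.43258932 -0.03757502  0.2421151 ] [ 0.16320833  0.69683057 -0.49304085] 0.00133561901341405 [[-0.178  0.984  0.   ]
 [ 0.984  0.178 -0.001]
 [-0.001  0.    -1.   ]]
[-0.29541486  0.09114589  0.03230696]
```

View pics/m1.png

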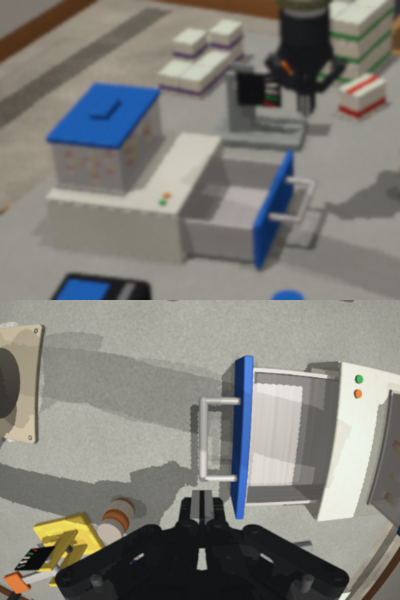

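The drawer is fully out. Next I'll move above the orange pad, first high and then lower.

Emit:
{"fn": "play_rows", "kwargs": {"plan": [0,0,0,-0.03,0.01,0,0,0,0,-1,-0.08,0.025,0,0,0,0,-2,-0.13,0.04,0,0,0,0,-2,-0.18,0.055,0,0,0,0,-2,-0.23,0.07,0,0,0,0,-2,-0.27,0.081,0,0,0,0,-2,-0.295,0.087,0.015,0,0,0,-2,-0.295,0.087,0.03,0,0,0,-2,-0.295,0.087,0.032,0,0,0,-2,-0.295,0.087,0.032,0]}}

```text
clock: 8.12
position: [0.571, -0.3109, 0.2104]
ee_rot: [0.627, 0.779, 0.0, -0.0]
ft_force: [0.6, -0.2, 0.2]
grip_width: 0.001
grasp_force: 0.0
```

Run:
```python
from h import *
import cv2
o=status.get_obs();print(o['clock'],o['position'],o['ft_force'],o['grip_width'])
a=viewer.camera("scene")[:,:,::-1][160:270,140:290];b=viewer.camera("side")[:,:,::-1][110:220,200:350]
cv2.imwrite('pics/m2.png',np.vstack([cv2.resize(x,(405,297),interpolation=cv2.INTER_CUBIC) for x in(a,b)]))
```

```text
8.125 [ 0.57099947 -0.31092782  0.21039952] [ 0.60180545 -0.230019    0.24420593] 0.0013741761830931042
```

View pics/m2.png

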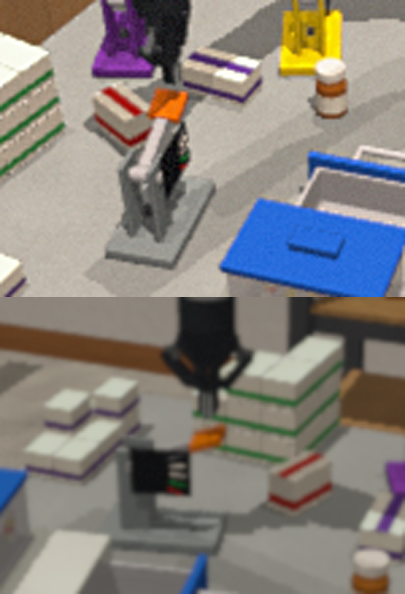

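Fingertips are centred about 30 mm above the pad. Now I'll press down in steps while watching the force.

Emit:
{"fn": "play_rows", "kwargs": {"plan": [0,0,0,0,0,0.015,0,0,0,0,0,0,0.025,0,0,0,0,0,0,0.035,0,0,0,0,0,0,0.04,0,0,0,0,0,0,0.04,0,0]}}

```text
invalid input
```

Emit:
{"fn": "play_rows", "kwargs": {"plan": [0,0,0,0,0,0.006,0,0,0,0,0,0,0.012,0,0,0,0,0,0,0.018,0,0,0,0,0,0,0.024,0,0,0,0,0,0,0.024,0,0]}}

```text
invalid input
```

Emit:
{"fn": "play_rows", "kwargs": {"plan": [0,0,0,0,0,0.005,0,0,0,0,0,0,0.01,0,0,0,0,0,0,0.015,0,0,0,0,0,0,0.015,0,0]}}

```text
invalid input
```

Emit:
{"fn": "play_rows", "kwargs": {"plan": [0,0,0,0,0,0.015,0,0,0,0,0,0,0.025,0,0,0,0,0,0,0.035,0,0,0,0,0,0,0.04,0,0,0,0,0,0,0.04,0]}}

```text
clock: 8.85
position: [0.571, -0.3121, 0.1699]
ee_rot: [0.627, 0.779, 0.0, -0.0]
ft_force: [-0.9, -0.7, 2.3]
grip_width: 0.001
grasp_force: 1.0
```

Emit:
{"fn": "play_rows", "kwargs": {"plan": [0,0,0,0,0,0.006,0,0,0,0,0,0,0.012,0,0,0,0,0,0,0.018,0,0,0,0,0,0,0.024,0,0,0,0,0,0,0.024,0]}}

```text
clock: 9.48
position: [0.5708, -0.3122, 0.1456]
ee_rot: [0.627, 0.779, -0.0, -0.0]
ft_force: [-1.4, -1.3, 1.8]
grip_width: -0.001
grasp_force: 1.2
```

Emit:
{"fn": "play_rows", "kwargs": {"plan": [0,0,0,0,0,0.005,0,0,0,0,0,0,0.01,0,0,0,0,0,0,0.015,0,0,0,0,0,0,0.015,0]}}

```text
clock: 9.98
position: [0.5711, -0.3122, 0.1312]
ee_rot: [0.627, 0.779, -0.0, 0.0]
ft_force: [-2.6, -1.6, 6.2]
grip_width: -0.001
grasp_force: 3.2
```

Emit:
{"fn": "play_rows", "kwargs": {"plan": [0,0,0,0,0,0.003,0,0,0,0,0,0,0.006,0,0,0,0,0,0,0.006,0]}}

```text
clock: 10.35
position: [0.5713, -0.3121, 0.1252]
ee_rot: [0.627, 0.779, 0.0, 0.0]
ft_force: [-0.9, -1.0, 4.4]
grip_width: 0.001
grasp_force: 1.8
```

Emit:
{"fn": "play_rows", "kwargs": {"plan": [0,0,0,0,0,0.002,0,0,0,0,0,0,0.004,0,0,0,0,0,0,0.004,0]}}

```text
clock: 10.72
position: [0.5712, -0.3119, 0.1212]
ee_rot: [0.627, 0.779, 0.0, 0.0]
ft_force: [1.9, -0.4, 2.9]
grip_width: -0.0
grasp_force: 1.3
```

Emit:
{"fn": "play_rows", "kwargs": {"plan": [0,0,0,0,0,0.002,0,0,0,0,0,0,0.003,0,0,0,0,0,0,0.003,0]}}

```text
clock: 11.1
position: [0.5712, -0.3119, 0.1184]
ee_rot: [0.627, 0.779, 0.0, 0.0]
ft_force: [1.5, 0.5, 3.8]
grip_width: 0.001
grasp_force: 1.8
```

Run:
```python
from h import *
import cv2
o=status.get_obs();print(o['clock'],o['position'],o['ft_force'])
b=viewer.camera("side")[:,:,::-1][145:205,230:310];a=viewer.camera("scene")[:,:,::-1][180:240,165:245]
cv2.imwrite('pics/m3.png',np.vstack([cv2.resize(x,(400,300),interpolation=cv2.INTER_CUBIC) for x in(a,b)]))
```

```text
11.1 [ 0.57121163 -0.31192965  0.11837414] [1.50436516 0.47666555 3.7903192 ]
```

View pics/m3.png

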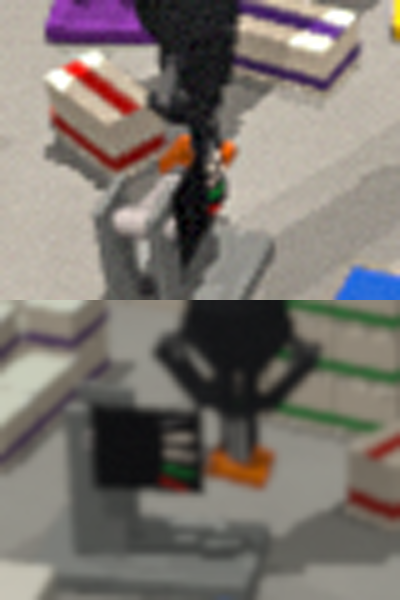

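Force eased from 6.2 N to 2.9 N and is now rising again, so the lever is falling into the third click. I'll probe 1–2 mm further, well short of the fourth.

Emit:
{"fn": "play_rows", "kwargs": {"plan": [0,0,0,0,0,0.0015,0,0,0,0,0,0,0.0015,0,0,0,0,0,0,0.0015,0,0,0,0,0,0,0.0015,0]}}

```text
clock: 11.7
position: [0.571, -0.3121, 0.1169]
ee_rot: [0.627, 0.779, -0.0, 0.0]
ft_force: [1.1, 1.0, 4.7]
grip_width: -0.001
grasp_force: 2.1
```

Run:
```python
from h import *
f=[]
for i in range(6): viewer.camera("side"); f.append(status.get_obs()['ft_force'])
o=status.get_obs();print(o['clock'],o['position'],np.mean(f,0),np.std(f,0))
a=viewer.camera("side")
# orange pad pixels -> top face slope and centre
import cv2
h=cv2.cvtColor(a,cv2.COLOR_RGB2HSV);m=cv2.inRange(h,(5,150,100),(20,255,255));m[:,:230]=0;m[:,310:]=0;m[:145]=0;m[205:]=0
ys,xs=np.nonzero(m);print(xs.min(),xs.max(),ys.min(),ys.max(),len(xs),xs.mean(),ys.mean())
# predicted pad-body centroid for various lever angles
M=viewer.camera_model("side");R=np.array(M['R']);t=np.array(M['t']);yaw=np.deg2rad(12.3)
X=np.array([np.cos(yaw),np.sin(yaw),0]);Y=np.array([-X[1],X[0],0]);Z=np.array([0,0,1.])
H=np.array([.575,-.311,.12])+.1006*X
for q in(0,.5,.55,.6,.65,.7):
    a=.35-q;l=-np.cos(a)*X+np.sin(a)*Z;n=np.sin(a)*X+np.cos(a)*Z
    P=np.array([H+(.11+i)*l+(.008+k)*n+j*Y for i in(-.023,.023) for j in(-.023,.023) for k in(0,-.014)])
    c=P@R.T+t;uv=c[:,:2]/c[:,2:]*M['fx']+[M['cx'],M['cy']];print(q,uv.min(0).round(1),uv.max(0).round(1))
s=cv2.inRange(cv2.cvtColor(cv2.imread('pics/side0.png'),cv2.COLOR_BGR2HSV),(5,150,100),(20,255,255))[145:175,260:300]
ys,xs=np.nonzero(s);print('rest',xs.min()+260,xs.max()+260,ys.min()+145,ys.max()+145)
```

```text
12.0 [ 0.57102235 -0.31208903  0.11682665] [1.51766358 1.266175   4.85411039] [0.35859841 0.44762123 0.39683098]
271 283 175 182 58 277.7931034482759 178.41379310344828
0 [269.3 157.2] [284.5 169.1]
0.5 [271.3 170.7] [286.2 182.1]
0.55 [271.1 171.7] [286.  183.6]
0.6 [270.8 172.7] [285.7 185.1]
0.65 [270.4 173.7] [285.4 186.6]
0.7 [270.  174.7] [284.9 188. ]
rest 270 282 157 166
```

The force is 4.9 N (about 5 N expected), and both the pad height and the image put the lever at about 0.6 rad, the third click. Handing in.

```bash
python3 -c "
from workcell import manip
print(manip.hand_in())"
```

```text
the job is handed in; nothing more can be done
None
```

I pulled the drawer out to its stop and left it out, then handed the job in at about 12 s with the arm still holding the grey feed lever at the third click (about 0.6 rad, 4.9 N); no verdict came back.

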